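Tilt up the reading stand and set the note pad on it

ROBOT

A 6-joint arm with a two-finger parallel gripper is mounted at the origin on the work surface; the furniture and walls round the work are solid. World frame = base frame: x ahead of the robot, y to its left, z up, the work surface at z = 0. Lengths are in m, angles in rad, forces in N, time in s.
With the tool pointing down it reaches from about 0.3 to 0.775 m from the base axis. Payload 14.6 kg.
Tool frame: the origin (TCP) lies at the very end of the fingers, on their centre line; the grasp point (between the pads) lies 19 mm behind it; z points along the fingers, y is the line along which they close (so a half turn about z gives the same grasp; the last joint's range is limited). The gripper opens to 94 mm and grips with 3 to 60 N. Pads are 16 mm wide; open, the fingers measure 119 mm over their backs; the gripper's body (75 mm by 177 mm) begins 78 mm behind the grasp point.
Start: joints at [1.08, 0.3, 1.521, -0, 1.321, -0.067], TCP at [0.226, 0.501, 0.205] pointing down, gripper open.
Joint ranges: [-3.03, 3.03], [-0.79, 2.21], [0.23, 2.52], [-1.04, 4.18], [0, 3.07], [-2.55, 2.55]. Speed limits (rad/s): [2.22, 2.22, 2.57, 3.14, 3.14, 3.14].

INTERFACE

Orientations are given as [roll, pitch, yaw] about the fixed x, y, z axes, in that order (R = Rz(yaw) Ry(pitch) Rx(roll)).
In Python, from station import status, vision, order, silhouettes gives the robot as it stands. The module is installed in compiled form; this text tells all that it offers.
- The arm moves only by the shell command python3 -m pendant 'ROWS' [FORCE]. ROWS is JSON, one flat list of numbers, 7 for each row, row after row: the shift along the tool's x, y, z in units of 500 mm (1.0 is 500 mm), then the turn, a rotation vector about the tool's x, y, z in units of 90 degrees (1.0 is 90 degrees), then the opening, from -1 (shut) to 1 (fully open). A call has 1 to 12 rows; each row is the pose to reach, as a shift and turn from the pose commanded when the call began, along the tool's axes at that moment; what a row does not reach only later rows make up. A row lasts 1/10 s, in which the tool goes at most 50 mm and 8.59 degrees, less where a joint would pass 70% of its speed; a pose out of reach is approached as far as the arm can. A call with a number of a shift or a turn outside -1 to 1 is refused whole. A call with a gripper value outside its range is refused whole. The fingers move at their own pace and stop on an object; FORCE is the grip in N (left out, the last holds). Time passes only in rows, so rows that repeat a pose let the fingers close. It gives the time, the measured TCP pose, the force, the opening and the grip force at its end, in the units of the state.
- status.get_obs(): the state, without advancing time (a new reading comes with each control period).
- vision.camera(name): name is "scene" or "top" or "wrist"; returns a dict with "pixels" (384x512x3 uint8, red, green, blue), "K" (3x3 intrinsics, pixels), "R" (3x3) and "t" (3): a world point X has camera coordinates R X + t. Camera axes: x right, y down, z forward; pixel columns grow to the right and rows downward; lengths in m; the calibration is good to about 2 mm. A picture is of the moment at which its call begins. There is no depth.
- order.hand_in(): hands the job in; it is judged then, once.
Trained networks look in a picture, given as the dict that the camera call returned (one of the last four; its "shot" number tells which), for a name from the list of things; names that differ only in an ending like _2 or _b are one class to them, and where a whole thing is asked for, a point or a joint stands for the part that bears it (a point fixed in the world has none). Each returns a list of dicts, best first, with "score" (0 to 1); they miss things now and then, are a little off and sometimes report something else, mostly with a low value. They report only what shows in the picture. A call takes as long as a camera call. They do not tell look-alikes from the thing itself.
- silhouettes(target, picture): "region" (384x512 bool, what is visible of it) and "extent" ([left, top, right, bottom] in pixels, round what is visible of it).
The state is a dict: "time_s": time; "qpos": joint angles; "joint_vel": joint speeds; "tau": joint torques, N m; "ee_pos": TCP position; "eef_rot": TCP orientation; "force": force on the tool from outside, world axes, zero at the start; "moment": the same for the moment, N m; "grip_width": finger opening in m; "grip_force": force on a finger pad.
Only numpy, scipy, OpenCV 4.12 (cv2) and the standard library are available. Lean on these libraries where they do the work, as an engineer would, in place of code of your own. Each camera call takes 0.05 s, during which the arm holds its last target. There are 200 camera calls.

TASK

First raise the stiff lid of the reading stand to about 30 degrees from flat (level with the dark tick on the arc scale beside it) and let go of it. Then set the square note pad on the sloping lid: flat on its face, squarely, with its lower edge resting against the ledge and the whole pad on the lid, the lid still at its angle. Leave the other things where they are.

Things in the scene. Friction and masses are not known exactly. Their poses are not given: they have to be found in the camera images.
- stand: reading stand fixed to the table: shallow grey open case, 160 x 196 mm, 35 mm high. Origin on the table below the middle of the lid's hinge line (along the stand's y, 40 mm up); the case reaches x = -5 to +155 mm. x points away from the robot, z up. At y = +105 mm a thin steel arc scale, 85 mm radius about the hinge, rises to 115 mm, with a dark tick at 30 degrees.
- lid (a joint): lid angle (rad): 0 = flat on the case, grows as the far edge rises toward the robot, stop 1.4; 30 degrees = 0.524. White board 190 mm wide, 150 mm long from the hinge, 6 mm thick, top face 4 mm above the hinge axis. Stiff friction hinge, stays where left: about 10 N up at the grip raises it, about 14 N down on the middle of the face lowers it.
- lid_grip (a point): point on the lid's black grip, a block 24 mm (x) by 14 mm (y) standing 34 mm above the lid's face, midway across, near the far edge. The point is inside the block, 24 mm above the face (28 mm above the hinge plane), 136 mm from the hinge. Axes turn with the lid: x up the lid away from the hinge, y along the hinge, z out of the face.
- ledge (a point): middle of the inner corner between aluminium ledge and lid face, 10 mm from the hinge; the pad's lower edge belongs here. The ledge runs the whole 190 mm width of the lid's near (lower) edge, 12 mm above the face. Axes turn with the lid: x up the slope, y along the ledge, z out of the face. The face is smooth: a pad let go on it slides down to the ledge.
- note_pad: yellow pad of notes, 66 (x) x 70 (y) x 12 mm (z), about 50 g, rigid; origin at the centre of its underside, z up. Lies flat on the table to the left or right of the stand.
- calculator: dark pocket calculator, 118 (x) x 72 (y) x 17 mm, origin at the centre of its underside; a bystander on the other side of the stand from the pad.
- bottle_brown: brown glass bottle with black cap, 48 mm wide and 94 mm high, standing at the back left; origin at the centre of its underside; a bystander.
- vial_white: white vial with a blue band, 52 mm wide and 88 mm high, standing at the back right; origin at the centre of its underside; a bystander.
Not all that is in view belongs to the job. Of the things shaped like the note_pad, the yellow one is meant.

How it is judged:
On the way:
1. the lid stands at 30 degrees (within 5), let go, while the pad still lies off it (value of joint lid between 0.436 and 0.611 rad and contact force between the fingers and anything else below 0.2 N and horizontal distance between note_pad and ledge above 0.12 m), for 0.2 s.
At the end, for the whole second after the job is handed in: The lid stands at 30 degrees, within 5 degrees; the pad lies at rest flat on its face (within 7 degrees), square to the ledge within 11 degrees, its lower edge at the ledge within about 12 mm, its whole width on the lid (value of joint lid between 0.436 and 0.611 rad and x of note_pad in the frame of ledge between 0.025 and 0.048 m and y of note_pad in the frame of ledge between -0.062 and 0.062 m and z of note_pad in the frame of ledge between -0.008 and 0.008 m and angle between the z axis of note_pad and the z axis of ledge, either way round below 0.12 rad and (angle between the x axis of note_pad and the x axis of ledge, either way round below 0.2 rad or angle between the x axis of note_pad and the y axis of ledge, either way round below 0.2 rad) and linear speed of note_pad below 0.02 m/s); the robot touches nothing.
It fails at once if a bystander (calculator, brown bottle, white vial) is pushed more than 30 mm or knocked over (distance of any of calculator, bottle_brown, vial_white from where it was at the start of the episode above 0.03 m or angle between any of bottle_brown, vial_white's own z axis and vertical above 0.7 rad).
It also fails if it takes over 54 s, if anything falls off the work surface, if the arm or the gripper's body presses on something with over 40 N, if the wrist force passes 120 N, or if a joint passes its speed limit or range.

## Working session

There is one attempt and no reset: what is moved stays moved. The work goes in short steps, Python scripts to look and compute and a shell command to move; the robot and the scene stay as the last step left them, time stands still between calls to the robot, and variables do not carry over. Pictures are saved under pics/ and viewed, at most 10 in all, crops included, and the job is handed in when it is done.

```bash
mkdir -p pics
cat > h.py <<'E'
import numpy as np, cv2
from station import status, vision, order, silhouettes
from scipy.spatial.transform import Rotation as Ro
def save(p,n): cv2.imwrite('pics/'+n,cv2.cvtColor(p['pixels'],cv2.COLOR_RGB2BGR))
def onplane(p,uv,z):
    K,R,t=map(np.array,(p['K'],p['R'],p['t']))
    d=R.T@np.linalg.inv(K)@np.array([uv[0],uv[1],1.]); c=-R.T@t
    return c+d*(z-c[2])/d[2]
def proj(p,X):
    x=np.array(p['K'])@(np.array(p['R'])@np.array(X)+np.array(p['t'])); return x[:2]/x[2]
def tri(obs):
    A=[];b=[]
    for p,uv in obs:
        K,R,t=map(np.array,(p['K'],p['R'],p['t'])); P=K@np.c_[R,t]
        for i in (0,1): r=uv[i]*P[2]-P[i]; A.append(r[:3]); b.append(-r[3])
    s=np.linalg.lstsq(np.array(A),np.array(b),rcond=None); return s[0],s[1]
def delta(X,rpy=None):
    "world target -> tool shift & turn in units"
    o=status.get_obs(); R=Ro.from_euler('xyz',o['eef_rot'])
    s=R.inv().apply(np.array(X)-o['ee_pos'])/0.5
    r=np.zeros(3) if rpy is None else (R.inv()*Ro.from_euler('xyz',rpy)).as_rotvec()/(np.pi/2)
    return s.round(3),r.round(3)
E
python3 - <<'E'
from h import *
print({k:np.round(v,3) for k,v in status.get_obs().items()})
ps={}
for n in ('scene','top'):
    p=vision.camera(n); ps[n]=p; save(p,n+'0.png')
    print(n,'cam',(-np.array(p['R']).T@p['t']).round(3))
    for t in ('stand','lid','lid_grip','note_pad','calculator','bottle_brown','vial_white'):
        for r in silhouettes(t,p)[:4]:
            m=r['region']; 
            c=np.argwhere(m).mean(0)[::-1]
            print(t,round(r['score'],2),r['extent'],c.round(1),p['pixels'][m].mean(0).round(),onplane(p,c,0.01).round(3),cv2.minAreaRect(np.argwhere(m)[:,::-1].astype(np.float32))[1:])
i=np.hstack([cv2.imread('pics/scene0.png'),cv2.imread('pics/top0.png')])
cv2.imwrite('pics/both0.png',cv2.resize(np.vstack([cv2.imread('pics/scene0.png'),cv2.imread('pics/top0.png')]),None,fx=.78,fy=.78))
E
```

```text
{'time_s': np.float64(0.0), 'qpos': array([ 1.08 ,  0.3  ,  1.522,  0.   ,  1.321, -0.067]), 'joint_vel': array([ 0.   , -0.001, -0.001,  0.001, -0.001,  0.   ]), 'tau': array([ 1.0000e-03, -5.3182e+01, -3.5274e+01,  7.1000e-02,  2.4000e-02,
       -0.0000e+00]), 'ee_pos': array([0.226, 0.501, 0.205]), 'eef_rot': array([-3.14 , -0.   ,  2.718]), 'force': array([-0.171, -0.267, -0.975]), 'moment': array([-0.029, -0.03 ,  0.039]), 'grip_force': np.float64(0.0), 'grip_width': np.float64(0.094)}
scene cam [0.639 0.502 1.009]
stand 0.97 [182.5, 160.4, 259.9, 237.6] [220.  199.5] [217. 217. 211.] [ 0.505 -0.043  0.01 ] ((80.16046905517578, 65.94707489013672), 83.41805267333984)
lid 0.6 [186.3, 156.2, 255.8, 228.4] [219.4 194.1] [235. 235. 229.] [ 0.501 -0.059  0.01 ] ((67.1952896118164, 61.44053649902344), 83.92753601074219)
lid_grip 0.84 [186.5, 157.9, 255.6, 229.5] [219.4 194.5] [235. 235. 228.] [ 0.501 -0.058  0.01 ] ((67.5511703491211, 62.45375061035156), 84.05313110351562)
note_pad 0.96 [208.4, 103.4, 231.8, 124.7] [219.9 112.8] [243. 237.  91.] [ 0.404 -0.315  0.01 ] ((22.20350265502
[... 1943 characters left out ...]
-0.312  0.01 ] ((27.29721450805664, 25.62595558166504), 21.801406860351562)
note_pad 0.56 [310.5, 209.5, 342.9, 244.6] [327.3 227.3] [ 13. 242. 229.] [ 0.318 -0.175  0.01 ] ((24.828174591064453, 26.152347564697266), 24.443954467773438)
calculator 0.79 [149.6, 183.9, 177.3, 228.5] [163.5 206.8] [142. 139. 126.] [0.386 0.275 0.01 ] ((25.660663604736328, 42.62738037109375), 6.911227226257324)
calculator 0.55 [360.3, 178.0, 392.7, 212.7] [375.4 194.4] [253. 251. 113.] [ 0.405 -0.311  0.01 ] ((27.44304847717285, 24.816919326782227), 23.198591232299805)
vial_white 0.6 [339.4, 125.6, 365.7, 152.9] [353.6 140.4] [231. 228. 222.] [ 0.559 -0.26   0.01 ] ((19.091880798339844, 27.577163696289062), 45.0)
```

View pics/both0.png

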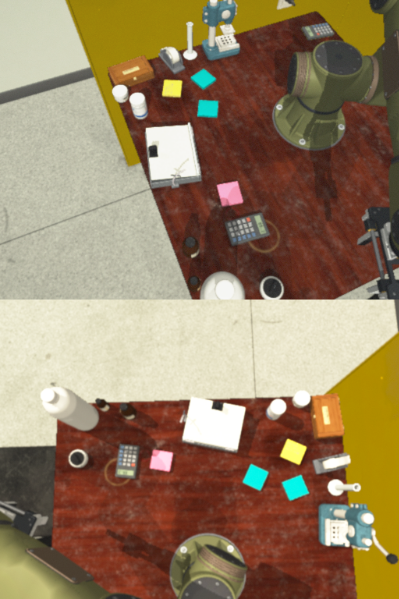

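The candidates for the pad, in scene pixels, are yellow (220,113), cyan (266,139), cyan (260,101) and pink (294,248). I choose yellow, which lies to the right of the stand. Next I crop close and measure it.

Run:
```python
from h import *
S=vision.camera('scene');T=vision.camera('top')
def ymask(p):
    h=cv2.cvtColor(p['pixels'],cv2.COLOR_RGB2HSV); m=cv2.inRange(h,(24,90,150),(34,255,255))
    n,l,s,c=cv2.connectedComponentsWithStats(m); 
    return m,l,s,c
reg={}
for nm,p in (('S',S),('T',T)):
    r=[x for x in silhouettes('note_pad',p) if (lambda c:c[0]>200 and c[2]<150)(p['pixels'][x['region']].mean(0))][0]
    m=r['region']; c=np.argwhere(m).mean(0)[::-1]; reg[nm]=c
    pts=np.argwhere(m)[:,::-1].astype(float)
    W=np.array([onplane(p,q,0.012)[:2] for q in pts]); 
    rr=cv2.minAreaRect((W*1000).astype(np.float32)); print('pad',nm,c.round(1),W.mean(0).round(4),rr)
print('pad tri',tri([(S,reg['S']),(T,reg['T'])]))
# lid grip dark blob
for nm,p,bx in (('S',S,(180,150,265,242)),('T',T,(228,120,320,205))):
    x0,y0,x1,y1=bx; crop=p['pixels'][y0:y1,x0:x1]
    g=crop.max(2); 
    n,l,s,c=cv2.connectedComponentsWithStats((g<80).astype(np.uint8))
    for i in range(1,n):
        if s[i,4]>8: print(nm,'dark',(c[i]+[x0,y0]).round(1),s[i]+[x0,y0,0,0,0])
    w=(crop.min(2)>205).astype(np.uint8); n,l,s,c=cv2.connectedComponentsWithStats(w); i=1+s[1:,4].argmax()
    cn=cv2.findContours((l==i).astype(np.uint8),cv2.RETR_EXTERNAL,cv2.CHAIN_APPROX_NONE)[0][0]
    hull=cv2.convexHull(cn); print(nm,'lid poly',(cv2.approxPolyDP(hull,4,True)[:,0]+[x0,y0]).tolist())
a=cv2.resize(S['pixels'][90:245,175:285],None,fx=3.5,fy=3.5,interpolation=cv2.INTER_CUBIC)
b=cv2.resize(T['pixels'][115:235,225:400],None,fx=2.3,fy=2.3,interpolation=cv2.INTER_CUBIC)
print(a.shape,b.shape)
H=np.zeros((545,800,3),np.uint8);H[:a.shape[0],:a.shape[1]]=a;H[:b.shape[0],385:385+b.shape[1]]=b
cv2.imwrite('pics/crop1.png',H[:,:,::-1])
```

```text
pad S [220.6 112.9] [ 0.4031 -0.3124] ((403.2183532714844, -312.41259765625), (75.11677551269531, 66.00232696533203), 67.60923767089844)
pad T [375.6 194.3] [ 0.4046 -0.3108] ((404.35406494140625, -311.19805908203125), (71.36812591552734, 67.70643615722656), 64.49024200439453)
pad tri (array([ 0.40401779, -0.30989367,  0.0149925 ]), array([0.01300072]))
S dark [245.9 157.4] [244 152   5  13  21]
S dark [222.2 157.6] [207 155  33   6 134]
S dark [198.2 158.7] [193 156  13   6  41]
S dark [254.1 197.4] [250 179   9  36  70]
S dark [182.5 192.6] [180 185   7  15  58]
S dark [195.8 193.5] [191 187  11  14 128]
S dark [185.7 209.8] [181 201   9  20  91]
S dark [258.6 220.9] [257 216   5  10  16]
S dark [262.2 234.9] [260 228   5  14  34]
S dark [236.8 237.8] [230 235  13   7  49]
S lid poly [[242, 158], [255, 223], [194, 229], [187, 165]]
T dark [278.6 135.5] [273 130  12  12 109]
T dark [317.1 146.7] [315 144   5   7  25]
T dark [311.1 170.1] [310 168   3   5  14]
T dark [253.8 188.3] [242 185  23   7  40]
T lid poly [[245, 122], [313, 138], [303, 191], [235, 179]]
(542, 385, 3) (276, 402, 3)
```

View pics/crop1.png

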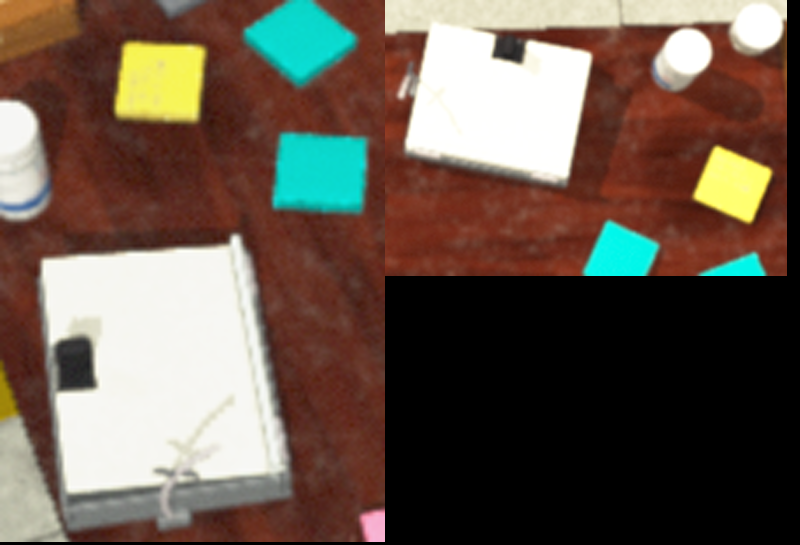

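The crop confirms the yellow pad, at crop (160,82) on the left and (733,184) on the right. The black grip is at (75,363) on the left and (509,48) on the right. The arc scale is on the stand's left side.

```bash
cat >> h.py <<'E'
def standX(s,P,th=0.):
    "point in stand coords (hinge at z .04), lid-turned by th about hinge"
    P=np.asarray(P,float); x=P[0]*np.cos(th)-P[2]*np.sin(th); z=P[0]*np.sin(th)+P[2]*np.cos(th)+.04
    c,n=np.cos(s[2]),np.sin(s[2]); return np.array([s[0]+c*x-n*P[1],s[1]+n*x+c*P[1],z])
def lidrot(s,th): return Ro.from_euler('z',s[2])*Ro.from_euler('y',-th)
def tooltarget(s,P,th,flip=0):
    "tool z=-lid z, tool y=+lid y -> rpy"
    R=lidrot(s,th)*Ro.from_matrix(np.array([[-1,0,0],[0,1,0],[0,0,-1.]]))
    if flip: R=R*Ro.from_euler('z',np.pi)
    return standX(s,P,th),R.as_euler('xyz')
E
python3 - <<'E'
from h import *
from scipy.optimize import least_squares
S=vision.camera('scene');T=vision.camera('top')
L=[(S,[187,165],(.15,-.095,.004),1),(S,[194,229],(.15,.095,.004),1),(T,[245.,122],(.15,.095,.004),1),(T,[313,138],(.15,-.095,.004),1),
(S,[242,158],(.003,-.095,.016),.4),(S,[255,223],(.003,.095,.016),.4),(T,[235,179],(.003,.095,.010),.4),(T,[303,191],(.003,-.095,.010),.4),
(S,[195.8,193.5],(.136,0,.024),1),(T,[278.6,135.5],(.136,0,.028),1)]
f=lambda s:np.concatenate([w*(proj(p,standX(s,P))-uv) for p,uv,P,w in L])
r=least_squares(f,[.45,-.05,0.]);print(r.x,r.fun.reshape(-1,2).round(1))
print('grip tri',tri([(S,[195.8,193.5]),(T,[278.6,135.5])]),'model',standX(r.x,(.136,0,.028)))
s=r.x; X,rpy=tooltarget(s,(.136,0,.028+.06),0); print('above grip',X,rpy,delta(X+[0,0,.05],rpy))
print(standX(s,(.155,0,0)))
E
```

```text
[ 0.43235328 -0.01944277 -0.24270742] [[ 0.1  2.3]
 [-0.9  4.1]
 [ 2.   3.6]
 [ 2.   1.7]
 [ 0.4 -0.1]
 [-0.4 -0.2]
 [-0.  -0.9]
 [ 0.5  0.3]
 [-1.1  0.6]
 [ 1.4 -0.4]]
grip tri (array([ 0.56205531, -0.04803255,  0.07196637]), array([0.00708932])) model [ 0.56436723 -0.05212787  0.068     ]
above grip [ 0.56436723 -0.05212787  0.128     ] [-3.14159265  0.          2.89888523] (array([-1.072, -0.731,  0.055]), array([-0.   , -0.   , -0.115]))
[ 0.58281036 -0.05669417  0.04      ]
```

```bash
python3 -m pendant '[-1,-0.68,0,0,0,-0.115,1,-1,-0.68,0,0,0,-0.115,1,-1,-0.68,0,0,0,-0.115,1,-1,-0.68,0,0,0,-0.115,1,-1,-0.68,0,0,0,-0.115,1,-1,-0.68,0,0,0,-0.115,1,-1,-0.68,0,0,0,-0.115,1,-1,-0.68,0,0,0,-0.115,1,-1,-0.68,0,0,0,-0.115,1,-1,-0.68,0,0,0,-0.115,1,-1,-0.68,0,0,0,-0.115,1,-1,-0.68,0,0,0,-0.115,1]' 20
python3 - <<'E'
from h import *
p=vision.camera('wrist');save(p,'w1.png'); np.savez('w1.npz',**{k:p[k] for k in('K','R','t')})
print((-np.array(p['R']).T@p['t']).round(3), proj(p,[.564,-.052,.068]))
E
```

```text
time_s: 2.3
ee_pos: [0.5391, -0.01, 0.2056]
eef_rot: [3.141, 0.0, 2.898]
force: [0.8, 1.6, 0.3]
grip_width: 0.0939
grip_force: 0.0
[0.461 0.008 0.387] [224.10526892 213.07704329]
```

View pics/w1.png

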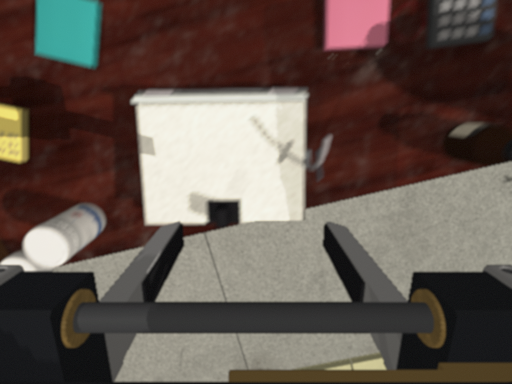

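The wrist view shows the grip at (223,212), against a predicted (224,213). The lid corners are near (146,225), (304,221), (134,99) and (308,97). I'll refit with these and measure the grip.

Run:
```python
from h import *
from scipy.optimize import least_squares
w=vision.camera('wrist'); S=vision.camera('scene'); T=vision.camera('top')
g=w['pixels'][190:235,190:260].max(2); n,l,st,c=cv2.connectedComponentsWithStats((g<80).astype(np.uint8)); i=1+st[1:,4].argmax(); print('grip',c[i]+[190,190],st[i]+[190,190,0,0,0])
L=[(w,[146,225],(.15,-.095,.004),1),(w,[304,221],(.15,.095,.004),1),(w,[134,101],(0,-.095,.016),.7),(w,[308,99],(0,.095,.016),.7),
(w,c[i]+[190,190],(.136,0,.027),1),(S,[195.8,193.5],(.136,0,.024),1),(T,[278.6,135.5],(.136,0,.028),1),(S,[186.4,164.3],(.15,-.095,.004),.5),(S,[193.6,231],(.15,.095,.004),.5)]
f=lambda s:np.concatenate([k*(proj(p,standX(s,P))-uv) for p,uv,P,k in L])
r=least_squares(f,[.45,-.05,0.],loss='soft_l1');s=r.x;print(s,f(s).reshape(-1,2).round(1).tolist())
np.save('s.npy',s)
print('grip tri w/T/S',tri([(w,c[i]+[190,190]),(T,[278.6,135.5]),(S,[195.8,193.5])]),standX(s,(.136,0,.028)))
X,rpy=tooltarget(s,(.136,0,.028-.019),0); print(X,rpy,delta(X,rpy),delta(X+[0,0,.06],rpy))
```

```text
grip [222.3273961  213.45122986] [ 190  196   57   38 1179]
[ 0.43976221 -0.02733776 -0.23594874] [[5.6, -2.7], [-2.8, -0.1], [-0.6, -2.4], [-0.1, -2.4], [1.8, 4.2], [-5.0, -0.7], [4.0, -3.3], [-1.6, 1.0], [-2.1, 0.4]]
grip tri w/T/S (array([ 0.56253827, -0.05051805,  0.07111481]), array([7.67541698])) [ 0.57199406 -0.05912987  0.068     ]
[ 0.57199406 -0.05912987  0.049     ] [3.14159265 0.         2.90564391] (array([-0.09 , -0.082,  0.312]), array([-0.   , -0.001, -0.006])) (array([-0.09 , -0.082,  0.192]), array([-0.   , -0.001, -0.006]))
```

Run:
```python
from h import *
from scipy.optimize import least_squares
w=vision.camera('wrist'); S=vision.camera('scene'); T=vision.camera('top')
C=[(.15,-.095,.004),(.15,.095,.004),(0,-.095,.016),(0,.095,.016),(.136,0,.027)]
UV={'w':([146,225],[304,221],[134,100],[308,98],[223,212.5]),'S':([186.4,164.3],[193.6,231],[242,158],[255,223],[195.8,193.5]),'T':([313,138],[244,124],[303,190],[235,179],[278.6,135.5])}
P={'w':w,'S':S,'T':T}
for k,n in enumerate(['farR','farL','nearR','nearL','grip']):
    print(n,tri([(P[a],UV[a][k]) for a in 'wST'])[0].round(4),[np.round(onplane(P[a],UV[a][k],.04+C[k][2])[:2],4).tolist() for a in 'wST'])
f=lambda s:np.concatenate([(1 if k!=4 else 2)*(proj(P[a],standX(s[:3],C[k],s[3]))-UV[a][k])/(1 if a!='w' else 2) for a in 'wST' for k in range(5)])
r=least_squares(f,[.43,-.02,-.24,0]);print(r.x,f(r.x).reshape(3,5,2).round(1).tolist())
im=cv2.resize(w['pixels'][80:240,120:340],None,fx=3.5,fy=3.5,interpolation=cv2.INTER_CUBIC);cv2.imwrite('pics/w2.png',im[:,:,::-1])
np.save('s.npy',r.x)
```

```text
farR [ 0.5549 -0.1411  0.068 ] [[0.5618, -0.1557], [0.5539, -0.1573], [0.5601, -0.1426]]
farL [0.5987 0.0418 0.0636] [[0.6052, 0.0404], [0.598, 0.032], [0.6056, 0.045]]
nearR [ 0.4162 -0.1089  0.0618] [[0.4169, -0.113], [0.4149, -0.1126], [0.4161, -0.1085]]
nearL [0.4551 0.0717 0.0488] [[0.4609, 0.0716], [0.4561, 0.0742], [0.4508, 0.0713]]
grip [ 0.5619 -0.0489  0.0708] [[0.5621, -0.0517], [0.5615, -0.0509], [0.5636, -0.0483]]
[ 0.43290151 -0.01912339 -0.22613965  0.06520812] [[[2.0, -1.2], [0.1, -0.5], [-0.4, -3.1], [0.3, -3.9], [1.7, 3.2]], [[-0.2, 1.9], [-0.1, 1.4], [1.7, -0.2], [1.1, -0.6], [-1.8, -2.0]], [[1.4, 0.0], [1.7, 0.9], [1.2, 2.1], [-0.9, -0.8], [0.8, -1.7]]]
```

View pics/w2.png

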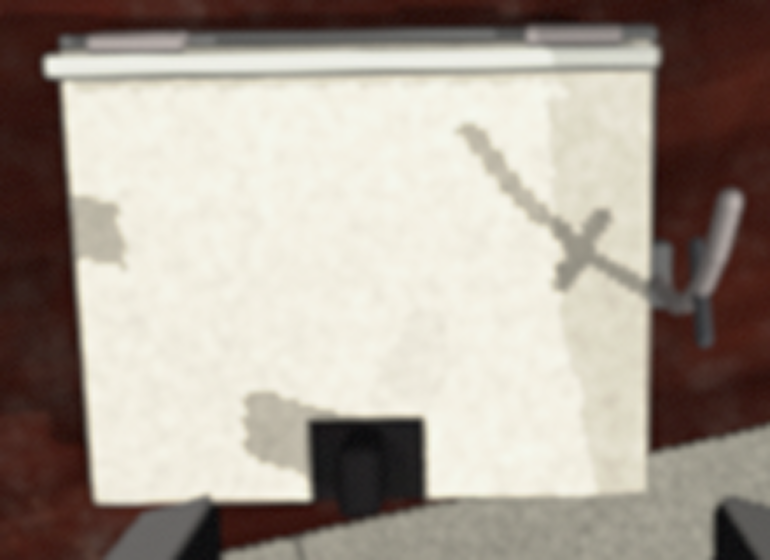

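Run:
```python
from h import *
s=np.array([.4335,-.0205,-.225]);np.save('s.npy',s)
X,rpy=tooltarget(s,(.136,0,.011),0); print(X,rpy,delta(X,rpy),delta(X+[0,0,.06],rpy))
```

```text
[ 0.566072   -0.05084247  0.051     ] [3.14159265 0.         2.91659265] (array([-0.076, -0.072,  0.309]), array([ 0.   ,  0.   , -0.011])) (array([-0.076, -0.072,  0.189]), array([ 0.   ,  0.   , -0.011]))
```

```bash
python3 -m pendant '[-0.076,-0.072,0.15,0,0,-0.011,1,-0.076,-0.072,0.15,0,0,-0.011,1,-0.076,-0.072,0.22,0,0,-0.011,1,-0.076,-0.072,0.27,0,0,-0.011,1,-0.076,-0.072,0.308,0,0,-0.011,1,-0.076,-0.072,0.308,0,0,-0.011,1]'
python3 -m pendant '[0,0,0,0,0,0,-1,0,0,0,0,0,0,-1,0,0,0,0,0,0,-1,0,0,0,0,0,0,-1,0,0,0,0,0,0,-1,0,0,0,0,0,0,-1,0,0,0,0,0,0,-1,0,0,0,0,0,0,-1]' 40
```

```text
time_s: 3.25
ee_pos: [0.5657, -0.0509, 0.05]
eef_rot: [-3.141, -0.002, 2.917]
force: [-0.4, -0.3, 0.3]
grip_width: 0.0937
grip_force: 0.0
time_s: 4.05
ee_pos: [0.5665, -0.0521, 0.0514]
eef_rot: [-3.142, -0.0, 2.916]
force: [-0.7, 0.4, -0.1]
grip_width: 0.033
grip_force: 0.0
```

```bash
python3 -m pendant '[0,0,0,0,0,0,-1,0,0,0,0,0,0,-1,0,0,0,0,0,0,-1,0,0,0,0,0,0,-1,0,0,0,0,0,0,-1]' 40
python3 - <<'E'
from h import *
s=np.load('s.npy'); o=status.get_obs(); R0=Ro.from_euler('xyz',o['eef_rot']); p0=np.array(o['ee_pos'])
H=np.array([s[0],s[1],.04])
for d in range(5,36,5):
    A=Ro.from_rotvec(-np.radians(d)*np.array([-np.sin(s[2]),np.cos(s[2]),0]))
    X=H+A.apply(p0-H); R=A*R0
    print(d,(R0.inv().apply(X-p0)/.5).round(3),((R0.inv()*R).as_rotvec()/(np.pi/2)).round(3))
E
```

```text
time_s: 4.55
ee_pos: [0.5669, -0.0506, 0.0514]
eef_rot: [3.139, 0.0, 2.916]
force: [3.6, 11.1, -1.6]
grip_width: 0.0136
grip_force: 40.0
5 [ 0.003  0.    -0.024] [-0.    -0.056 -0.   ]
10 [ 0.008  0.    -0.047] [-0.    -0.111 -0.   ]
15 [ 0.015  0.    -0.07 ] [-0.    -0.167 -0.   ]
20 [ 0.024  0.    -0.092] [-0.    -0.222 -0.   ]
25 [ 0.035  0.    -0.113] [-0.    -0.278 -0.001]
30 [ 0.048  0.    -0.134] [-0.    -0.333 -0.001]
35 [ 0.063  0.    -0.153] [-0.    -0.389 -0.001]
```

```bash
python3 -m pendant '[0.001,0,-0.012,0,-0.028,0,-1,0.003,0,-0.024,0,-0.056,0,-1,0.005,0,-0.036,0,-0.083,0,-1,0.008,0,-0.047,0,-0.111,0,-1,0.011,0,-0.058,0,-0.139,0,-1,0.015,0,-0.07,0,-0.167,0,-1,0.015,0,-0.07,0,-0.167,0,-1]'
```

```text
time_s: 5.25
ee_pos: [0.5593, -0.0489, 0.0871]
eef_rot: [3.14, 0.265, 2.916]
force: [-1.2, 13.6, 3.3]
grip_width: 0.0139
grip_force: 40.0
```

```bash
python3 -m pendant '[0.001,0,-0.012,0,-0.028,0,-1,0.003,0,-0.024,0,-0.056,0,-1,0.005,0,-0.036,0,-0.083,0,-1,0.008,0,-0.047,0,-0.111,0,-1,0.011,0,-0.058,0,-0.139,0,-1,0.015,0,-0.07,0,-0.167,0,-1,0.015,0,-0.07,0,-0.167,0,-1]'
python3 - <<'E'
from h import *
T=vision.camera('top');S=vision.camera('scene')
H=np.hstack([cv2.resize(p['pixels'][r[1]:r[3],r[0]:r[2]],(390,390),interpolation=cv2.INTER_CUBIC) for p,r in ((S,(165,120,285,240)),(T,(215,90,335,210)))])
cv2.imwrite('pics/l1.png',H[:,:,::-1])
E
```

```text
time_s: 5.95
ee_pos: [0.5433, -0.0452, 0.1189]
eef_rot: [3.14, 0.527, 2.916]
force: [-2.2, 17.6, 3.8]
grip_width: 0.0137
grip_force: 40.0
```

View pics/l1.png

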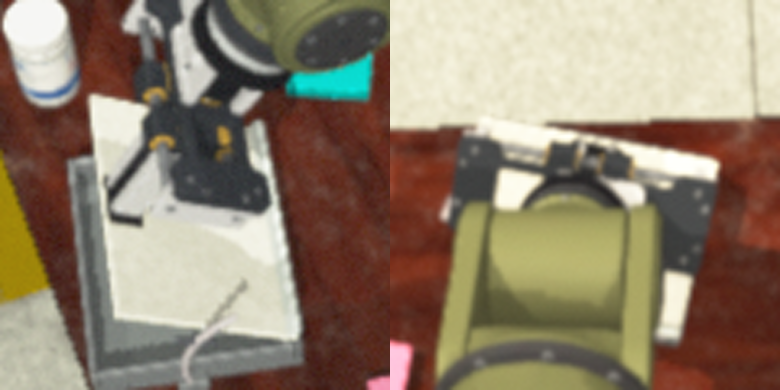

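The scene crop at (200,200) shows the lid raised and held by the gripper. I release it and back off along the tool axis.

```bash
python3 -m pendant '[0,0,0,0,0,0,1,0,0,0,0,0,0,1,0,0,0,0,0,0,1,0,0,0,0,0,0,1,0,0,0,0,0,0,1,0,0,-0.06,0,0,0,1,0,0,-0.14,0,0,0,1,0,0,-0.22,0,0,0,1,0,0,-0.3,0,0,0,1,0,0,-0.3,0,0,0,1]'
python3 - <<'E'
from h import *
w=vision.camera('wrist');S=vision.camera('scene');T=vision.camera('top');s=np.load('s.npy')
print((-np.array(w['R']).T@w['t']).round(3))
a=cv2.resize(S['pixels'][120:240,165:285],(400,400),interpolation=cv2.INTER_CUBIC)
b=cv2.resize(w['pixels'],(400,300))
H=np.zeros((400,800,3),np.uint8);H[:,:400]=a;H[:300,400:]=b
cv2.imwrite('pics/l2.png',H[:,:,::-1])
for th in (25,30,35): print(th,[[proj(p,standX(s,P,np.radians(th))).round(1).tolist() for P in ((.15,-.095,.004),(.15,.095,.004),(0.0,-.095,.016),(0.0,.095,.016))] for p in (w,S)])
E
```

```text
time_s: 7.05
ee_pos: [0.4702, -0.0297, 0.253]
eef_rot: [3.141, 0.532, 2.915]
force: [0.3, -0.1, -0.1]
grip_width: 0.09
grip_force: 0.0
[0.314 0.005 0.369]
25 [[[179.5, 183.7], [329.0, 183.6], [163.4, 51.9], [345.5, 51.7]], [[189.0, 153.3], [197.0, 221.1], [245.4, 157.5], [258.0, 221.9]]]
30 [[[176.9, 186.5], [331.7, 186.4], [163.2, 50.4], [345.6, 50.2]], [[191.0, 150.2], [199.3, 218.4], [245.9, 157.6], [258.5, 222.0]]]
35 [[[174.0, 188.6], [334.7, 188.5], [163.1, 48.9], [345.7, 48.7]], [[193.5, 147.2], [202.1, 215.7], [246.3, 157.7], [259.0, 222.0]]]
```

View pics/l2.png

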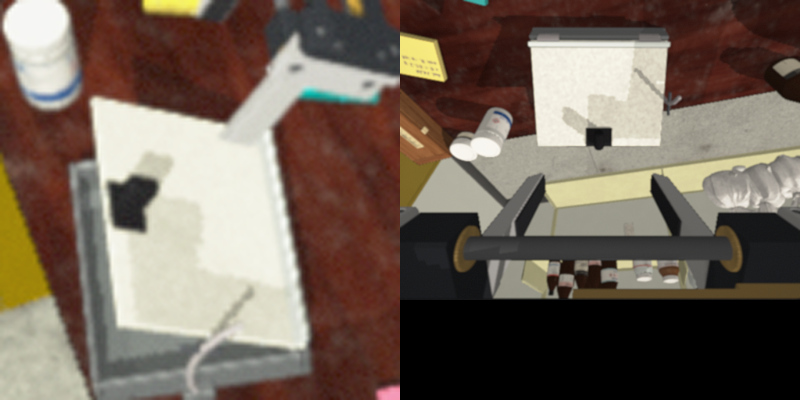

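The scene crop shows the far lid corners at (192.6,149.4) and (200.1,217.5). The wrist view agrees with the model at about 30–31°, and the lid is clear of the fingers. Next is the pad.

Run:
```python
from h import *
print(delta([.404,-.311,.17],[np.pi,0,2.714]),delta([.44,-.17,.23],[np.pi,0.3,2.8]))
```

```text
(array([ 0.08 , -0.577,  0.133]), array([0.034, 0.333, 0.125])) (array([ 0.014, -0.286,  0.032]), array([0.029, 0.142, 0.068]))
```

```bash
python3 -m pendant '[0.08,-0.577,0.133,0.034,0.333,0.125,1,0.08,-0.577,0.133,0.034,0.333,0.125,1,0.08,-0.577,0.133,0.034,0.333,0.125,1,0.08,-0.577,0.133,0.034,0.333,0.125,1,0.08,-0.577,0.133,0.034,0.333,0.125,1,0.08,-0.577,0.133,0.034,0.333,0.125,1,0.08,-0.577,0.133,0.034,0.333,0.125,1,0.08,-0.577,0.133,0.034,0.333,0.125,1,0.08,-0.577,0.133,0.034,0.333,0.125,1]'
python3 - <<'E'
from h import *
w=vision.camera('wrist');T=vision.camera('top')
def ym(p,box=None):
    h=cv2.cvtColor(p['pixels'],cv2.COLOR_RGB2HSV); m=cv2.inRange(h,(24,70,120),(34,255,255)); n,l,st,c=cv2.connectedComponentsWithStats(m)
    pr=proj(p,[.404,-.311,.012]); i=1+np.argmin([np.hypot(*(x-pr))+(1e3 if a[4]<150 else 0) for x,a in zip(c[1:],st[1:])]); return l==i,c[i],st[i]
m,c,st=ym(w);print(c,st)
rs=silhouettes('note_pad',w)
for r in rs: print(r['score'],r['extent'],np.argwhere(r['region']).mean(0)[::-1])
W=np.array([onplane(w,q,.012)[:2] for q in np.argwhere(m)[:,::-1].astype(float)]);print(cv2.minAreaRect((W*1000).astype(np.float32)))
im=w['pixels'].copy();cv2.imwrite('pics/p1.png',im[:,:,::-1])
E
```

```text
time_s: 8.1
ee_pos: [0.4044, -0.3101, 0.1698]
eef_rot: [-3.141, -0.001, 2.715]
force: [0.9, 0.4, 0.1]
grip_width: 0.0943
grip_force: 0.0
[249.62704669 179.72528805] [ 220  152   62   57 3298]
0.79 [161.3, 31.6, 247.7, 124.6] [202.88402678  77.71759923]
0.63 [299.7, 19.9, 367.9, 93.4] [331.72583784  57.55394595]
0.57 [219.9, 155.8, 278.4, 207.0] [249.7064074 180.1058336]
((402.77923583984375, -314.4232177734375), (72.7282943725586, 68.88634490966797), 64.05880737304688)
```

View pics/p1.png

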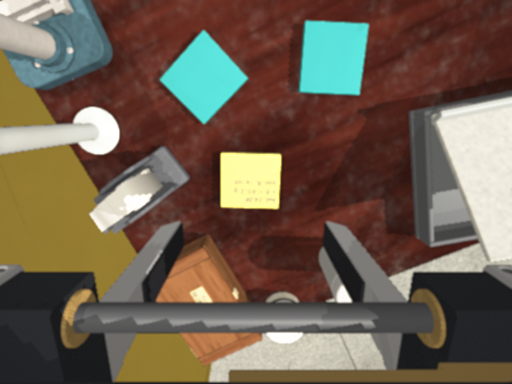

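The wrist view shows the yellow pad at (250,180), aligned with the open fingers and clear of its neighbours. I go down and grasp it.

Run:
```python
from h import *
print(delta([.4032,-.3132,.003],[np.pi,0,2.69]))
```

```text
(array([ 0.   , -0.007,  0.335]), array([-0.   ,  0.   ,  0.017]))
```

```bash
python3 -m pendant '[0,-0.007,0.1,0,0,0.016,1,0,-0.007,0.2,0,0,0.016,1,0,-0.007,0.26,0,0,0.016,1,0,-0.007,0.3,0,0,0.016,1,0,-0.007,0.32,0,0,0.016,1,0,-0.007,0.334,0,0,0.016,1,0,-0.007,0.334,0,0,0.016,1]'
python3 -m pendant '[0,0,0,0,0,0,-1,0,0,0,0,0,0,-1,0,0,0,0,0,0,-1,0,0,0,0,0,0,-1,0,0,0,0,0,0,-1,0,0,0,0,0,0,-1,0,0,0,0,0,0,-1]' 15
```

```text
time_s: 8.95
ee_pos: [0.4029, -0.3139, 0.0037]
eef_rot: [-3.141, 0.0, 2.69]
force: [0.5, 0.5, 0.6]
grip_width: 0.0939
grip_force: 0.0
time_s: 9.65
ee_pos: [0.4029, -0.3143, 0.0041]
eef_rot: [-3.141, 0.001, 2.689]
force: [-0.8, 0.6, 5.4]
grip_width: 0.0697
grip_force: 15.0
```

```bash
python3 -m pendant '[0,0,-0.06,0,0,0,-1,0,0,-0.14,0,0,0,-1,0,0,-0.22,0,0,0,-1,0,0,-0.3,0,0,0,-1,0,0,-0.36,0,0,0,-1,0,0,-0.36,0,0,0,-1]'
python3 - <<'E'
from h import *
s=np.load('s.npy')
for z in (.12,.04):
    X,rpy=tooltarget(s,(.050,0,z),np.radians(30.5)); print(X,rpy,delta(X,rpy))
w=vision.camera('wrist');save(w,'g1.png')
E
```

```text
time_s: 10.25
ee_pos: [0.4039, -0.315, 0.1876]
eef_rot: [-3.139, 0.006, 2.689]
force: [1.0, -0.8, -1.4]
grip_width: 0.0697
grip_force: 15.0
[ 0.4161261  -0.01652354  0.16877242] [3.14159265 0.53232542 2.91659265] (array([0.239, 0.548, 0.035]), array([-0.041, -0.334, -0.141]))
[ 0.45570574 -0.02558235  0.09984208] [3.14159265 0.53232542 2.91659265] (array([0.161, 0.566, 0.173]), array([-0.041, -0.334, -0.141]))
```

View pics/g1.png

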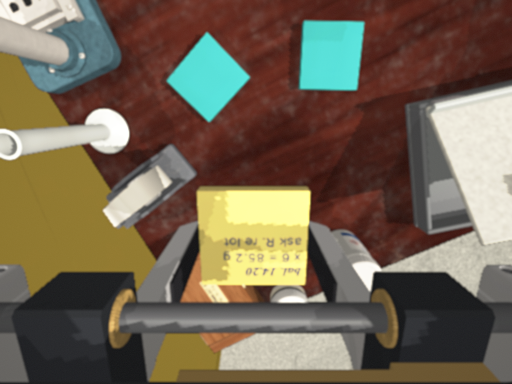

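The pad is held squarely, spanning (197–311, 187–286). I work out its offset along the tool x.

```bash
python3 - <<'E'
from h import *
w=vision.camera('wrist');o=status.get_obs();R=Ro.from_euler('xyz',o['eef_rot']);p=np.array(o['ee_pos'])
for uv in ((254,188),(254,285),(199,236),(309,236)):
    print(uv,(R.inv().apply(onplane(w,uv,p[2]+.008)-p)*1000).round(1))
E
python3 -m pendant '[0.239,0.548,0.035,-0.041,-0.334,-0.141,-1,0.239,0.548,0.035,-0.041,-0.334,-0.141,-1,0.239,0.548,0.035,-0.041,-0.334,-0.141,-1,0.239,0.548,0.035,-0.041,-0.334,-0.141,-1,0.239,0.548,0.035,-0.041,-0.334,-0.141,-1,0.239,0.548,0.035,-0.041,-0.334,-0.141,-1,0.239,0.548,0.035,-0.041,-0.334,-0.141,-1,0.239,0.548,0.035,-0.041,-0.334,-0.141,-1,0.239,0.548,0.035,-0.041,-0.334,-0.141,-1]'
```

```text
(254, 188) [33.1 -0.5 -8. ]
(254, 285) [-36.4  -0.4  -8. ]
(199, 236) [  0.4 -36.7  -8. ]
(309, 236) [ 0.5 35.7 -8. ]
time_s: 11.25
ee_pos: [0.4145, -0.0151, 0.1648]
eef_rot: [3.138, 0.525, 2.917]
force: [0.2, -0.4, -0.3]
grip_width: 0.07
grip_force: 15.0
```

Run:
```python
from h import *
s=np.load('s.npy')
for z in (.03,.011,.009):
    X,rpy=tooltarget(s,(.050,0,z),np.radians(30.3)); print(delta(X,rpy))
```

```text
(array([-0.009, -0.003,  0.175]), array([ 0.003, -0.002,  0.   ]))
(array([-0.009, -0.003,  0.213]), array([ 0.003, -0.002,  0.   ]))
(array([-0.009, -0.003,  0.217]), array([ 0.003, -0.002,  0.   ]))
```

```bash
python3 -m pendant '[0,0,0.08,0,0,0,-1,0,0,0.14,0,0,0,-1,0,0,0.14,0,0,0,-1,0,0,0.14,0,0,0,-1]'
python3 - <<'E'
from h import *
s=np.load('s.npy');print(status.get_obs()['ee_pos'])
for z in (.03,.011,.009):
    X,rpy=tooltarget(s,(.050,0,z),np.radians(30.3)); print(delta(X,rpy))
E
```

```text
time_s: 11.65
ee_pos: [0.4487, -0.0238, 0.105]
eef_rot: [3.138, 0.525, 2.914]
force: [-0.2, 0.3, -1.0]
grip_width: 0.07
grip_force: 15.0
[ 0.44870548 -0.02379538  0.10498901]
(array([-0.008, -0.   ,  0.036]), array([ 0.002, -0.003, -0.002]))
(array([-0.008, -0.001,  0.074]), array([ 0.002, -0.003, -0.002]))
(array([-0.008, -0.001,  0.078]), array([ 0.002, -0.003, -0.002]))
```

```bash
python3 -m pendant '[-0.008,0,0.03,0.002,-0.003,0,-1,-0.008,0,0.05,0.002,-0.003,0,-1,-0.008,0,0.06,0.002,-0.003,0,-1,-0.008,0,0.066,0.002,-0.003,0,-1,-0.008,0,0.066,0.002,-0.003,0,-1]'
python3 - <<'E'
from h import *
s=np.load('s.npy');print(status.get_obs()['force'])
for z in (.011,.009):
    X,rpy=tooltarget(s,(.050,0,z),np.radians(30.3)); print(delta(X,rpy))
w=vision.camera('wrist');S=vision.camera('scene')
H=np.zeros((400,800,3),np.uint8);H[:,:400]=cv2.resize(S['pixels'][120:240,165:285],(400,400),interpolation=cv2.INTER_CUBIC);H[:300,400:]=cv2.resize(w['pixels'],(400,300));cv2.imwrite('pics/d1.png',H[:,:,::-1])
E
```

```text
time_s: 12.15
ee_pos: [0.4689, -0.0274, 0.0794]
eef_rot: [3.14, 0.532, 2.915]
force: [-0.1, -0.3, -0.5]
grip_width: 0.0696
grip_force: 15.0
[-0.09054037 -0.32123107 -0.47258825]
(array([ 0.002, -0.002,  0.01 ]), array([ 0.   ,  0.002, -0.001]))
(array([ 0.002, -0.002,  0.014]), array([ 0.   ,  0.002, -0.001]))
```

View pics/d1.png

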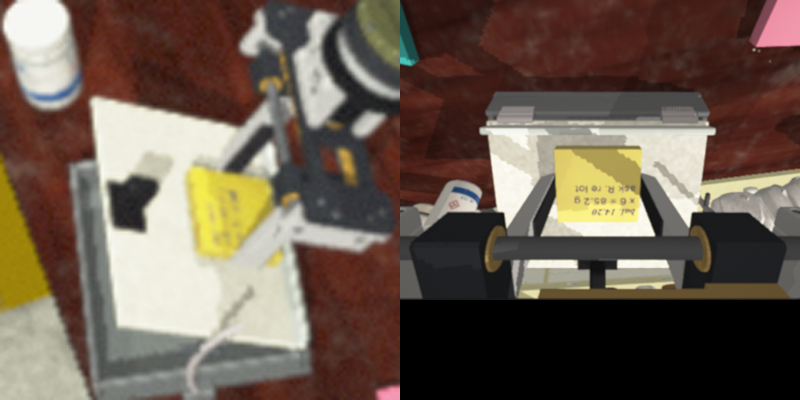

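In the wrist crop the pad's lower edge (v≈148) is about 8–10 mm above the ledge (v≈131), and it is square and centred. I lower it the rest of the way.

```bash
python3 -m pendant '[0.002,0,0.004,0,0,0,-1,0.002,0,0.009,0,0,0,-1,0.002,0,0.013,0,0,0,-1,0.002,0,0.013,0,0,0,-1]'
```

```text
time_s: 12.65
ee_pos: [0.4714, -0.0278, 0.0728]
eef_rot: [3.14, 0.532, 2.915]
force: [-0.9, 1.1, 2.7]
grip_width: 0.0695
grip_force: 15.0
```

Contact at about 3 N. I release and check.

```bash
python3 -m pendant '[0,0,0,0,0,0,0.75,0,0,0,0,0,0,0.85,0,0,0,0,0,0,1,0,0,0,0,0,0,1,0,0,0,0,0,0,1,0,0,-0.03,0,0,0,1,0,0,-0.09,0,0,0,1,0,0,-0.17,0,0,0,1,0,0,-0.25,0,0,0,1,0,0,-0.3,0,0,0,1,0,0,-0.3,0,0,0,1]'
python3 - <<'E'
from h import *
s=np.load('s.npy');w=vision.camera('wrist');S=vision.camera('scene')
H=np.zeros((400,800,3),np.uint8);H[:,:400]=cv2.resize(S['pixels'][120:240,165:285],(400,400),interpolation=cv2.INTER_CUBIC);H[:300,400:]=cv2.resize(w['pixels'],(400,300));cv2.imwrite('pics/d2.png',H[:,:,::-1])
h=cv2.cvtColor(w['pixels'],cv2.COLOR_RGB2HSV);m=cv2.inRange(h,(24,70,120),(34,255,255));n,l,st,c=cv2.connectedComponentsWithStats(m)
pr=proj(w,standX(s,(.043,0,.016),.53)); i=1+np.argmin([np.hypot(*(x-pr))+(1e3 if a[4]<300 else 0) for x,a in zip(c[1:],st[1:])])
print(pr,c[i],st[i]); print('model corners',[proj(w,standX(s,P,.53)).round(1).tolist() for P in ((.01,-.035,.016),(.01,.035,.016),(.076,-.035,.016),(.076,.035,.016))])
print('seen',cv2.boxPoints(cv2.minAreaRect(np.argwhere(l==i)[:,::-1].astype(np.float32))).round(1).tolist())
E
```

```text
time_s: 13.75
ee_pos: [0.3974, -0.0107, 0.2051]
eef_rot: [3.139, 0.538, 2.915]
force: [1.3, 0.5, 0.0]
grip_width: 0.0938
grip_force: 0.0
[252.21782273 174.36207479] [252.12019087 172.22576797] [ 222  145   62   57 3353]
model corners [[221.0, 145.6], [283.3, 145.6], [222.8, 201.6], [281.8, 201.5]]
seen [[222.0, 201.0], [222.0, 145.0], [283.0, 145.0], [283.0, 201.0]]
```

View pics/d2.png

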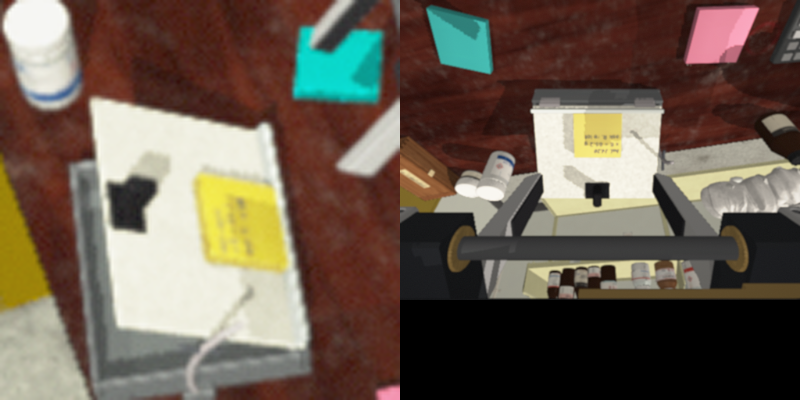

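The pad now rests against the ledge: seen corners (222,145) to (283,201) match the model. The lid corner at (92,98) has not moved. I hand it in.

```bash
python3 -c "from station import order; print(order.hand_in())"
```

```text
the job is handed in; nothing more can be done
None
```

I raised the lid to about 30°, let go of it, placed the yellow pad square against the ledge, and handed the job in at about 14 s; the hand-in returned no verdict.

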